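# Lay the sold candlestick down for wrapping

### The arm

A 7-joint arm with a two-finger parallel gripper is mounted at the origin on the work surface. World frame = base frame: x ahead of the robot, y to its left, z up, the work surface at z = 0. Lengths are in m, angles in rad, forces in N, time in s.
With the tool pointing down it reaches from about 0.425 to 0.825 m from the base axis. Payload 3.6 kg.
Tool frame: the origin (TCP) lies midway between the tips of the shut fingers; the grasp point (between the pads) lies 19 mm behind it (r.hold_point_z is the distance from the TCP to the grasp point, in m); z points along the fingers, x is the direction in which the jaws open and shut, and the axes are right-handed (so a half turn about z gives the same grasp; the last joint's range is limited). The gripper opens to 93 mm and grips with 3 to 60 N. Pads are 15 mm wide; open, the fingers measure 128 mm over their backs; the gripper's body (75 mm by 188 mm) begins 65 mm behind the grasp point.
Start: joints at [1.224, 0.615, -0.013, 1.423, 0.008, 1.103, -0.04], TCP at [0.204, -0.617, 0.219] pointing down, gripper open.
Joint ranges: [-3.12, 3.12], [-0.3, 2.06], [-1.34, 1.32], [0.26, 2.42], [-1.36, 4.5], [0.01, 1.98], [-2.84, 2.84]. Speed limits (rad/s): [2.79, 2.79, 3.14, 3.14, 3.14, 3.14, 3.14].

### API

Orientations are given as a unit quaternion [w, x, y, z].
In Python, from bench import read_state, cams, r gives the robot as it stands.
- The arm moves only by the shell command python3 -m pendant 'ROWS' [FORCE]. ROWS is JSON, a list of rows, each an object with "turn": the turn, a rotation vector about the tool's x, y, z in units of 6 degrees (1.0 is 6 degrees), a list of three; "delta_pos": the shift along the tool's x, y, z in units of 30 mm (1.0 is 30 mm), a list of three; "hand": the opening, from -1 (shut) to 1 (fully open). A call has 1 to 8 rows; each row shifts and turns the commanded pose from where the row before left it, along the tool's axes as they then stand; what a row does not reach is not made up. A row lasts 1/10 s, in which the tool goes at most 50 mm and 8.59 degrees, less where a joint would pass 70% of its speed; a pose out of reach is approached as far as the arm can. A call is refused whole if a number of a shift passes 1 or a number of a turn 1, either way. A call with a gripper value outside its range is refused whole. The fingers move at their own pace and stop on an object; FORCE is the grip in N (left out, the last holds). Time passes only in rows, so rows that do not move let the fingers close. It gives the time, the measured TCP pose, the force and the opening at its end, in the units of the state.
- read_state(): the state, without advancing time (a new reading comes with each control period).
- cams.camera(name): name is "side" or "top" or "wrist"; returns the picture (420x560x3 uint8, blue, green, red); there is no depth.
- cams.get_calibration(name): a dict with "fov_y" (degrees; the focal length in pixels is half the picture's height over the tangent of half this angle, whatever the lens; pixels are square), "cx", "cy" (the principal point, pixels), "T" (4x4, takes a point from camera to world coordinates); the wrist camera has in their place "mount" (4x4, takes a point from camera to tool coordinates, whose origin is the TCP and whose axes are the tool frame's). Camera axes: x right, y down, z forward; pixel columns grow to the right and rows downward; lengths in m; the calibration is good to about 2 mm. A picture is of the moment at which its call begins: read the wrist's pose just before it. get_calibration takes no time and is no camera call.
- r.hand_in(): hands the job in, once; it reports no verdict.
Trained networks look in the newest picture that a camera, given by its name, has taken for a name from the list of things; names that differ only in an ending like _2 or _b are one class to them, and where a whole thing is asked for, a point or a joint stands for the part that bears it (a point fixed in the world has none). Each returns a list of dicts, best first, with "confidence" (0 to 1); they miss things now and then, are a little off and sometimes report something else, mostly with a low value. They report only what shows in the picture. A call takes as long as a camera call. They do not tell look-alikes from the thing itself.
- cams.boxes_of(target, camera): "location" ([x, y, z] in m, in world coordinates, good to about 4 mm: the middle of the surface that is visible of it).
- cams.masks_of(target, camera): "mask" (420x560 bool, what is visible of it).
The state is a dict: "time_s": time; "joint_positions": joint angles; "qvel": joint speeds; "effort": joint torques, N m; "position": TCP position; "tcp_rot": TCP orientation; "wrist_force": force on the tool from outside, world axes, zero at the start; "moment": the same for the moment, N m; "gripper_width": finger opening in m.
Only numpy, scipy, OpenCV 4.12 (cv2) and the standard library are available. Lean on these libraries where they do the work, as an engineer would, in place of code of your own. Each camera call takes 0.05 s, during which the arm holds its last target.

### The job

The taller of the two standing brass candlesticks is sold: lay it on its side in the middle of the cardboard sheet, lengthwise, ready for wrapping. Pinch it by its top, press its foot on the cardboard and swing it down between your fingers, letting go only when it is nearly flat. Leave the shorter candlestick where it stands.

Things in the scene. Friction and masses are not known exactly. Their poses are not given: they have to be found in the camera images.
- tall_candlestick: The taller brass candlestick, standing, 160 mm high, about 0.3 kg. Origin on its long axis, half-way up (80 mm from foot and top); its z axis runs from foot to top, x and y along the sides of its square base plate, 54 x 54 mm and 14 mm thick. Stem 16 mm thick (swellings to 36 mm); the top 46 mm is a plain round socket 30 mm in diameter, the widest part above the stem.
- short_candlestick: A shorter brass candlestick of the same make, standing, 100 mm high, with the same 54 mm square base and 30 mm socket. Origin on its long axis, half-way up, z towards its top. Not to be moved.
- pad: Sheet of brown cardboard lying fixed on the counter, 260 mm long (its x axis, which points away from the robot, within 30 degrees), 180 mm wide (its y axis) and 8 mm thick. Origin at the centre of its underside, at counter height 0; its top face is 8 mm above that.
Not all that is in view belongs to the job. Leave any red look-alike of the tall_candlestick alone.

How it is judged:
On the way, in this order (a step that is already met when the one before it is completed fails the run):
1. the taller candlestick, held in the fingers, leans about half-way (20 to 60 degrees from upright) with its foot pressed on the cardboard (contact force between the fingers and tall_candlestick above 1 N and contact force between tall_candlestick and pad above 0.5 N and angle between tall_candlestick's own z axis and vertical between 0.35 and 1.05 rad), for 0.1 s.
2. still held in the fingers and touching the cardboard, it is nearly flat (over 65 degrees from upright) (contact force between the fingers and tall_candlestick above 1 N and contact force between tall_candlestick and pad above 0.2 N and angle between tall_candlestick's own z axis and vertical above 1.13 rad), for 0.1 s.
At the end, for the whole second after the job is handed in: The taller candlestick lies still on its side on the cardboard, its mid-point within 30 mm of the middle of the sheet and its length within 15 degrees of the sheet's length, either way round; the shorter candlestick is within 20 mm of where it stood (angle between tall_candlestick's own z axis and vertical between 1.4 and 1.75 rad and angle between the z axis of tall_candlestick and the x axis of pad, either way round below 0.26 rad and horizontal distance between tall_candlestick and pad below 0.03 m and height (world z) of tall_candlestick between 0.02 and 0.04 m and linear speed of tall_candlestick below 0.02 m/s and distance of short_candlestick from where it was at the start of the episode below 0.02 m); the robot touches nothing.
It fails at once if the shorter candlestick is moved by more than 20 mm (distance of short_candlestick from where it was at the start of the episode above 0.02 m).
It also fails if it takes over 51 s, if anything falls off the work surface, if the arm or the gripper's body presses on something with over 40 N, if the wrist force passes 120 N, or if a joint passes its speed limit or range.

## Working session

There is one attempt and no reset: what is moved stays moved. The work goes in short steps, Python scripts to look and compute and a shell command to move; the robot and the scene stay as the last step left them, time stands still between calls to the robot, and variables do not carry over. Pictures are saved under pics/ and viewed, and the job is handed in when it is done.

```bash
ls; mkdir -p pics; python3 - <<'E'
from bench import read_state, cams, r
import cv2
s=read_state();print(s['time_s'],s['position'],s['tcp_rot'],s['gripper_width'],r.hold_point_z)
ims=[cams.camera('top'),cams.camera('side')]
for n,i in zip(('top','side'),ims): cv2.imwrite(f'pics/{n}0.png',i)
for n in ('top','side'):
  c=cams.get_calibration(n); print(n,c)
  for t in ('tall_candlestick','short_candlestick','pad'):
    print(t,[(b['confidence'],b['location']) for b in cams.boxes_of(t,n)])
E
```

```text
pics
0.0 [ 0.20408185 -0.61629456  0.2174793 ] [-7.32600505e-04  8.10675606e-01 -5.85494149e-01 -1.06136852e-03] 0.0928712333546181 0.0188
top {'fov_y': 45.80513487475216, 'cx': 276.4839526525213, 'cy': 211.5792914683665, 'T': array([[ 0.02605405, -0.98248951,  0.18448726,  0.41168503],
       [-0.99898862, -0.03235463, -0.03122378,  0.01686754],
       [ 0.03664605, -0.18348716, -0.98233881,  1.0577805 ],
       [ 0.        ,  0.        ,  0.        ,  1.        ]])}
tall_candlestick [(0.95, [0.7049, 0.1847, 0.0207]), (0.69, [0.499, 0.2507, 0.0205]), (0.57, [0.6059, 0.2202, 0.0206])]
short_candlestick [(0.71, [0.5701, -0.0005, 0.0142])]
pad [(0.65, [0.5725, -0.0015, 0.0143]), (0.55, [0.5833, -0.2233, 0.009])]
side {'fov_y': 44.246105558300634, 'cx': 281.37153756610627, 'cy': 208.36085941407183, 'T': array([[ 0.89643941, -0.28301587,  0.34102552,  0.30883492],
       [-0.44258772, -0.61104842,  0.65630477, -0.55534333],
       [ 0.02263844, -0.73927116, -0.67302723,  0.63705225],
       [ 0.        ,  0.        ,  0.        ,  1.        ]])}
tall_candlestick [(0.75, [0.7094, 0.1783, 0.0607]), (0.72, [0.6094, 0.2164, 0.0623]), (0.7, [0.5025, 0.2459, 0.066])]
short_candlestick [(0.79, [0.5678, -0.0149, 0.023])]
pad [(0.8, [0.5797, -0.2387, 0.0083])]
```

View pics/top0.png

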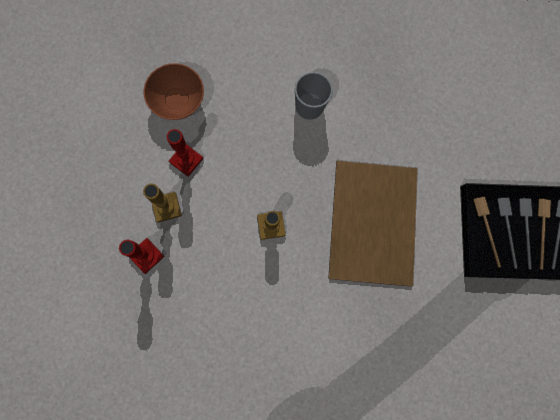

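View pics/side0.png

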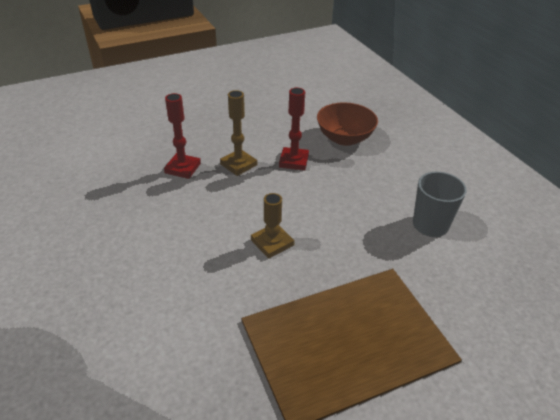

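```bash
cat > h.py <<'E'
from bench import read_state, cams, r
import numpy as np, cv2
from scipy.spatial.transform import Rotation as R
def ray(n,u,v):
    c=cams.get_calibration(n);f=210/np.tan(np.radians(c['fov_y']/2));T=c['T']
    return T[:3,3],T[:3,:3]@np.array([(u-c['cx'])/f,(v-c['cy'])/f,1])
def atz(n,u,v,z):
    o,d=ray(n,u,v);return o+d*(z-o[2])/d[2]
def proj(n,p):
    c=cams.get_calibration(n);f=210/np.tan(np.radians(c['fov_y']/2));T=c['T']
    q=T[:3,:3].T@(np.array(p)-T[:3,3]);return q[:2]/q[2]*f+[c['cx'],c['cy']]
def state():
    s=read_state();w,x,y,z=s['tcp_rot'];return s,np.array(s['position']),R.from_quat([x,y,z,w])
E
python3 - <<'E'
from h import *
a=cv2.imread('pics/top0.png');b=cv2.imread('pics/side0.png')
cv2.imwrite('pics/z1.png',cv2.resize(a[170:240,125:195],None,fx=8,fy=8,interpolation=2))
cv2.imwrite('pics/z2.png',cv2.resize(b[80:180,190:290],None,fx=6,fy=6,interpolation=2))
for n in('top','side'):
  cams.camera(n)
  m=cams.masks_of('pad',n)
  for k in m:
    q=k['mask'].astype(np.uint8);cs,_=cv2.findContours(q,0,2);c=max(cs,key=cv2.contourArea)
    p=cv2.approxPolyDP(c,8,True)[:,0];print(n,k['confidence'],q.sum(),p.tolist())
    W=np.array([atz(n,*x,.008)[:2] for x in p]);print(W.round(3).tolist())
    C=np.array([atz(n,*x,.008)[:2] for x in c[:,0]]).astype(np.float32);print(cv2.minAreaRect(C))
E
```

```text
top 0.91 9892 [[337, 161], [328, 277], [410, 284], [417, 169]]
[[0.726, -0.147], [0.472, -0.129], [0.462, -0.303], [0.715, -0.324]]
((0.5935981273651123, -0.22731837630271912), (0.18289057910442352, 0.26128289103507996), 86.55058288574219)
top 0.39 635 [[280, 212], [258, 215], [262, 239], [285, 234]]
[[0.608, -0.024], [0.6, 0.023], [0.549, 0.013], [0.561, -0.036]]
((0.5798359513282776, -0.005176931619644165), (0.05590815097093582, 0.054117631167173386), 10.575601577758789)
side 0.89 20542 [[461, 359], [393, 269], [242, 318], [284, 419], [325, 419]]
[[0.716, -0.324], [0.727, -0.148], [0.47, -0.132], [0.457, -0.294], [0.504, -0.316]]
((0.5920435190200806, -0.22872130572795868), (0.18502581119537354, 0.264217346906662), 86.62168884277344)
```

View pics/z1.png

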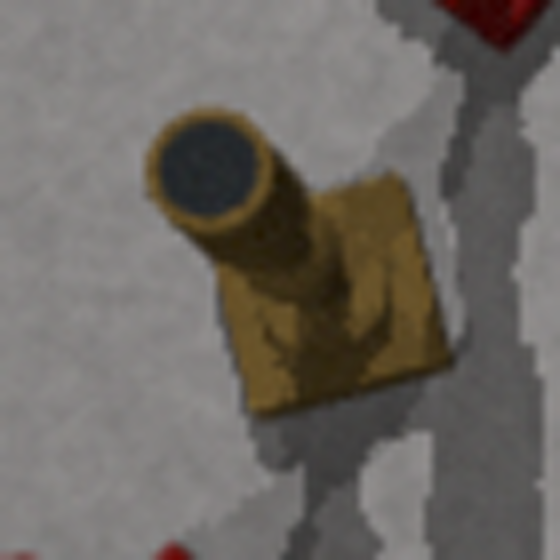

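View pics/z2.png

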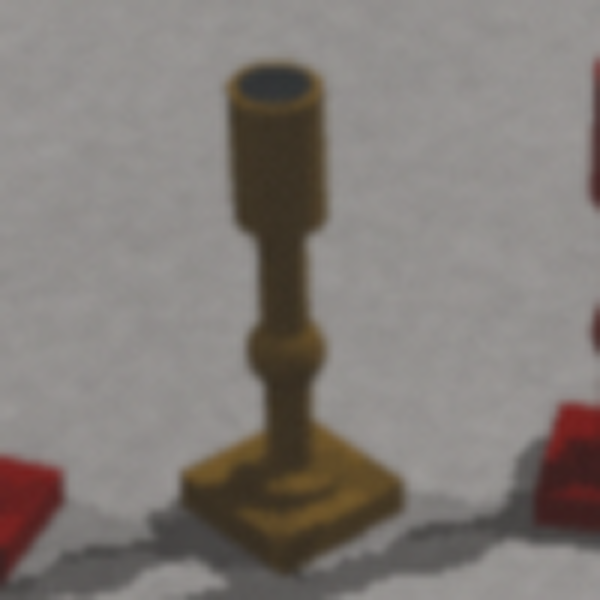

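```bash
python3 - <<'E'
from h import *
o=[125,170]
for n,p in dict(bl=(256,412),br=(452,360),tr=(403,172)).items():
  u,v=np.array(p)/8+o-.44; print(n,atz('top',u,v,.014).round(4))
u1=np.array([208,165])/8+o-.44; u2=np.array([276,85])/6+[190,80]-.42
print(atz('top',*u1,.16),atz('side',*u2,.16))
for n in('top','side'):
  for t in ('tall_candlestick','short_candlestick'):
    cams.camera(n)
    for k in cams.masks_of(t,n):
      ys,xs=np.nonzero(k['mask']);im=cams.camera(n) if 0 else cv2.imread(f'pics/{n}0.png')
      print(n,t,k['confidence'],xs.min(),xs.max(),ys.min(),ys.max(),im[k['mask']].mean(0).round())
E
```

```text
bl [0.579  0.2364 0.014 ]
br [0.5946 0.1859 0.014 ]
tr [0.6452 0.202  0.014 ]
[0.61262278 0.22060494 0.16      ] [0.61163646 0.22054414 0.16      ]
top tall_candlestick 0.96 119 163 238 272 [21. 21. 76.]
top tall_candlestick 0.81 168 202 130 174 [18. 19. 72.]
top short_candlestick 0.82 257 284 211 239 [38. 65. 79.]
side tall_candlestick 0.89 221 257 91 175 [44. 62. 74.]
side tall_candlestick 0.81 279 307 89 170 [37. 38. 77.]
side tall_candlestick 0.6 164 200 93 178 [41. 42. 82.]
side short_candlestick 0.78 251 293 193 258 [43. 64. 77.]
```

```bash
cat >> h.py <<'E'
def go(target,az):
    "tool units to target TCP, tool x azimuth az (deg), tool pointing down"
    s,p,Q=state()
    a=np.radians(az);x=np.array([np.cos(a),np.sin(a),0]);z=np.array([0,0,-1.]);M=R.from_matrix(np.c_[x,np.cross(z,x),z])
    M0=Q.as_matrix()
    print('t',round(s['time_s'],2),'p',p.round(4),'xaz',round(np.degrees(np.arctan2(M0[1,0],M0[0,0])),2),'zdir',M0[:,2].round(3),'w',round(s['gripper_width'],4),'F',np.round(s['wrist_force'],2))
    print('units',(M0.T@(np.array(target)-p)/.03).round(3),'turn',(np.degrees((Q.inv()*M).as_rotvec())/6).round(3),'q',np.round(s['joint_positions'],2))
E
python3 -c "
from h import *
go([.612,.2205,.217],-72.5)"
python3 -m pendant '[{"turn":[0,0,0],"delta_pos":[-1,-0.95,0],"hand":1},{"turn":[0,0,0],"delta_pos":[-1,-0.95,0],"hand":1},{"turn":[0,0,0],"delta_pos":[-1,-0.95,0],"hand":1},{"turn":[0,0,0],"delta_pos":[-1,-0.95,0],"hand":1},{"turn":[0,0,0],"delta_pos":[-1,-0.95,0],"hand":1},{"turn":[0,0,0],"delta_pos":[-1,-0.95,0],"hand":1},{"turn":[0,0,0],"delta_pos":[-1,-0.95,0],"hand":1},{"turn":[0,0,0],"delta_pos":[-1,-0.95,0],"hand":1}]'
python3 -c "
from h import *
go([.612,.2205,.217],-72.5)"
```

```text
t 1.0 p [ 0.2043 -0.617   0.2187] xaz -71.68 zdir [-0.  0. -1.] w 0.0931 F [-0.36  0.5  -0.7 ]
units [-22.23  -21.676   0.055] turn [0.    0.    0.137] q [ 1.22  0.61 -0.01  1.42  0.01  1.1  -0.04]
time_s: 1.8
position: [0.346, -0.3161, 0.219]
tcp_rot: [-0.0, 0.811, -0.586, 0.0]
wrist_force: [1.2, 0.1, -0.7]
gripper_width: 0.0928
t 1.8 p [ 0.346  -0.3161  0.219 ] xaz -71.68 zdir [ 0.001 -0.001 -1.   ] w 0.0928 F [ 1.19  0.07 -0.65]
units [-14.192 -14.039   0.064] turn [-0.005 -0.007  0.136] q [ 0.74  0.34 -0.06  1.93  0.03  0.88 -0.59]
```

```bash

python3 -m pendant '[{"turn":[0,0,0],"delta_pos":[-1,-1,0],"hand":1},{"turn":[0,0,0],"delta_pos":[-1,-1,0],"hand":1},{"turn":[0,0,0],"delta_pos":[-1,-1,0],"hand":1},{"turn":[0,0,0],"delta_pos":[-1,-1,0],"hand":1},{"turn":[0,0,0],"delta_pos":[-1,-1,0],"hand":1},{"turn":[0,0,0],"delta_pos":[-1,-1,0],"hand":1},{"turn":[0,0,0],"delta_pos":[-1,-1,0],"hand":1},{"turn":[0,0,0],"delta_pos":[-1,-1,0],"hand":1}]'
python3 -m pendant '[{"turn":[0,0,0.14],"delta_pos":[-1,-1,0],"hand":1},{"turn":[0,0,0],"delta_pos":[-1,-1,0],"hand":1},{"turn":[0,0,0],"delta_pos":[-1,-1,0],"hand":1},{"turn":[0,0,0],"delta_pos":[-1,-1,0],"hand":1},{"turn":[0,0,0],"delta_pos":[-1,-1,0],"hand":1},{"turn":[0,0,0],"delta_pos":[0,0,0],"hand":1},{"turn":[0,0,0],"delta_pos":[0,0,0],"hand":1}]'
python3 -c "
from h import *
go([.612,.2205,.217],-72.5)"
```

```text
time_s: 2.6
position: [0.4985, -0.0127, 0.219]
tcp_rot: [-0.0, 0.811, -0.586, 0.0]
wrist_force: [0.6, -1.0, -0.1]
gripper_width: 0.0928
time_s: 3.3
position: [0.5949, 0.1752, 0.2182]
tcp_rot: [0.0, 0.807, -0.591, -0.0]
wrist_force: [-0.7, -0.8, -0.1]
gripper_width: 0.0929
t 3.3 p [0.5949 0.1752 0.2182] xaz -72.39 zdir [-0.001 -0.    -1.   ] w 0.0929 F [-0.65 -0.8  -0.15]
units [-1.269 -0.999  0.039] turn [ 0.008 -0.     0.018] q [-0.22  0.57 -0.17  1.51  0.1   1.07 -1.68]
```

```bash

python3 -m pendant '[{"turn":[0,0,0],"delta_pos":[-0.65,-0.5,0],"hand":1},{"turn":[0,0,0],"delta_pos":[-0.62,-0.5,0],"hand":1},{"turn":[0,0,0],"delta_pos":[0,0,0],"hand":1},{"turn":[0,0,0],"delta_pos":[0,0,0],"hand":1}]'
python3 - <<'E'
from h import *
go([.612,.2205,.121],-72.5)
for n in('top','wrist'):
  cv2.imwrite(f'pics/{n}1.png',cams.camera(n))
E
```

```text
time_s: 3.7
position: [0.6121, 0.2176, 0.2187]
tcp_rot: [0.001, 0.806, -0.592, 0.0]
wrist_force: [-0.3, -0.3, 0.3]
gripper_width: 0.0929
t 3.7 p [0.6121 0.2176 0.2187] xaz -72.6 zdir [-0.    -0.002 -1.   ] w 0.0929 F [-0.31 -0.26  0.26]
units [-0.1   -0.028  3.255] turn [ 0.009 -0.016 -0.017] q [-0.28  0.62 -0.16  1.42  0.11  1.11 -1.73]
```

View pics/wrist1.png

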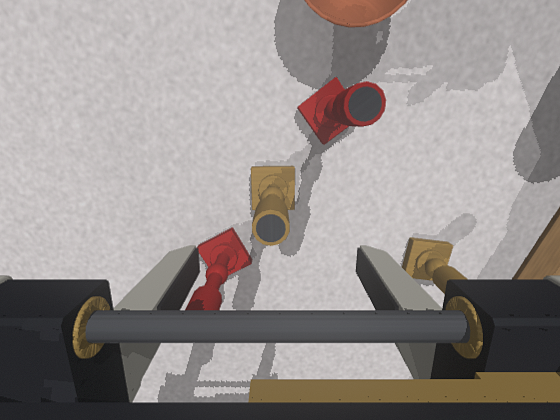

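View pics/top1.png

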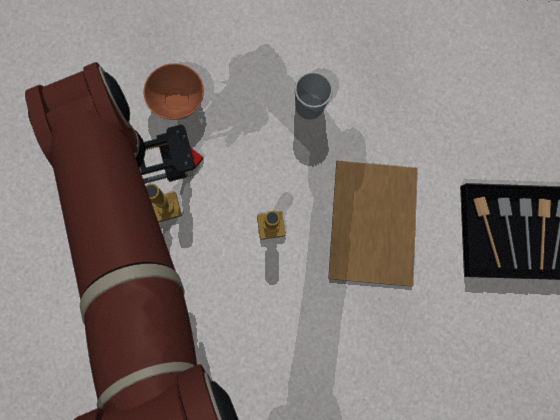

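The wrist view shows the brass tall stick, with its rim at about (270,227) and its base square to the jaws. It sits between the reds at (365,103) and (210,285). I'll check that rim pixel against the estimate.

```bash
python3 - <<'E'
from h import *
s,p,Q=state()
c=cams.get_calibration('wrist');f=210/np.tan(np.radians(c['fov_y']/2));m=c['mount'];print(m.round(3),f)
def w(u,v,z):
  d=Q.apply(m[:3,:3]@np.array([(u-c['cx'])/f,(v-c['cy'])/f,1]));o=p+Q.apply(m[:3,3]);return (o+d*(z-o[2])/d[2]).round(4)
print(w(270,227,.16))
for q in [(250,167),(295,167)]: print(w(*q,.014))
E
```

```text
[[ 1.     0.     0.001 -0.   ]
 [-0.001  0.96   0.279 -0.078]
 [-0.001 -0.279  0.96  -0.167]
 [ 0.     0.     0.     1.   ]] 306.20456513106427
[0.6104 0.2223 0.16  ]
[0.6275 0.2559 0.014 ]
[0.6438 0.2039 0.014 ]
```

```bash

python3 -m pendant '[{"turn":[0,0,0],"delta_pos":[-0.12,0,0.6],"hand":1},{"turn":[0,0,0],"delta_pos":[0,0,0.7],"hand":1},{"turn":[0,0,0],"delta_pos":[0,0,0.7],"hand":1},{"turn":[0,0,0],"delta_pos":[0,0,0.7],"hand":1},{"turn":[0,0,0],"delta_pos":[0,0,0.55],"hand":1},{"turn":[0,0,0],"delta_pos":[0,0,0],"hand":1},{"turn":[0,0,0],"delta_pos":[0,0,0],"hand":1}]'
python3 -m pendant '[{"turn":[0,0,0],"delta_pos":[0,0,0],"hand":-1},{"turn":[0,0,0],"delta_pos":[0,0,0],"hand":-1},{"turn":[0,0,0],"delta_pos":[0,0,0],"hand":-1},{"turn":[0,0,0],"delta_pos":[0,0,0],"hand":-1},{"turn":[0,0,0],"delta_pos":[0,0,0],"hand":-1},{"turn":[0,0,0],"delta_pos":[0,0,0],"hand":-1},{"turn":[0,0,0],"delta_pos":[0,0,0],"hand":-1},{"turn":[0,0,0],"delta_pos":[0,0,0],"hand":-1}]' 20
python3 - <<'E'
from h import *
go([.612,.2205,.121],-72.5)
E
```

```text
time_s: 4.5
position: [0.6116, 0.2217, 0.1217]
tcp_rot: [0.0, 0.806, -0.592, 0.0]
wrist_force: [0.2, 0.6, 1.1]
gripper_width: 0.093
time_s: 5.3
position: [0.6112, 0.223, 0.1212]
tcp_rot: [0.0, 0.806, -0.591, -0.0]
wrist_force: [-0.3, 0.6, -0.6]
gripper_width: 0.0333
t 5.3 p [0.6112 0.223  0.1212] xaz -72.52 zdir [-0.  0. -1.] w 0.0333 F [-0.29  0.61 -0.59]
units [0.087 0.    0.005] turn [ 0.001  0.001 -0.003] q [-0.3   0.72 -0.15  1.53  0.13  0.91 -1.76]
```

```bash

python3 -m pendant '[{"turn":[0,0,0],"delta_pos":[0,0,0],"hand":-1},{"turn":[0,0,0],"delta_pos":[0,0,0],"hand":-1},{"turn":[0,0,0],"delta_pos":[0,0,-0.4],"hand":-1},{"turn":[0,0,0],"delta_pos":[0,0,-0.6],"hand":-1},{"turn":[0,0,0],"delta_pos":[0,0,0],"hand":-1}]' 25
python3 - <<'E'
from h import *
go([.488,-.221,.271],-94)
cv2.imwrite('pics/side2.png',cams.camera('side'))
E
```

```text
time_s: 5.8
position: [0.6128, 0.2239, 0.1538]
tcp_rot: [-0.002, 0.806, -0.591, 0.001]
wrist_force: [1.3, 0.2, -3.7]
gripper_width: 0.0298
t 5.8 p [0.6128 0.2239 0.1538] xaz -72.51 zdir [ 0.005  0.002 -1.   ] w 0.0298 F [ 1.26  0.16 -3.72]
units [12.891  8.402 -3.961] turn [-0.049  0.017  3.581] q [-0.29  0.68 -0.16  1.5   0.12  0.97 -1.75]
```

View pics/side2.png

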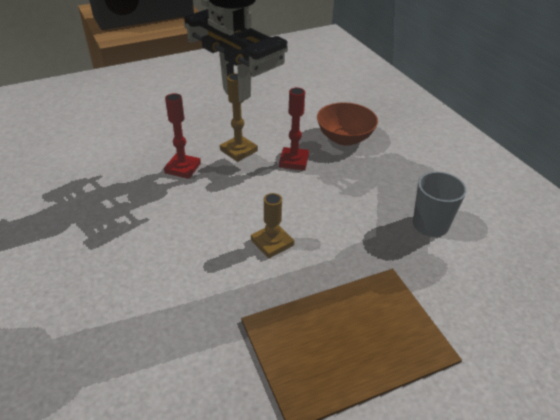

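The stick is off the counter with its shadow detached. Next I lift it and turn it in line with the sheet.

```bash

python3 -m pendant '[{"turn":[0,0,0.5],"delta_pos":[0,0,-0.6],"hand":-1},{"turn":[0,0,0.6],"delta_pos":[0,0,-0.7],"hand":-1},{"turn":[0,0,0.6],"delta_pos":[0,0,-0.7],"hand":-1},{"turn":[0,0,0.6],"delta_pos":[0,0,-0.7],"hand":-1},{"turn":[0,0,0.6],"delta_pos":[0,0,-0.7],"hand":-1},{"turn":[0,0,0.68],"delta_pos":[0,0,-0.6],"hand":-1},{"turn":[0,0,0],"delta_pos":[0,0,0],"hand":-1},{"turn":[0,0,0],"delta_pos":[0,0,0],"hand":-1}]'
python3 - <<'E'
from h import *
go([.488,-.221,.271],-94)
E
```

```text
time_s: 6.65
position: [0.6105, 0.2229, 0.2699]
tcp_rot: [-0.001, -0.683, 0.731, 0.0]
wrist_force: [-0.4, -0.2, -4.0]
gripper_width: 0.03
t 6.65 p [0.6105 0.2229 0.2699] xaz -93.89 zdir [-0.002 -0.001 -1.   ] w 0.03 F [-0.4  -0.23 -3.97]
units [15.039  3.068 -0.016] turn [ 0.019 -0.009  0.018] q [-0.35  0.58 -0.06  1.34  0.04  1.22 -2.05]
```

```bash

python3 -m pendant '[{"turn":[0,0,0],"delta_pos":[0.5,0.1,0],"hand":-1},{"turn":[0,0,0],"delta_pos":[0.9,0.18,0],"hand":-1},{"turn":[0,0,0],"delta_pos":[1,0.2,0],"hand":-1},{"turn":[0,0,0],"delta_pos":[1,0.2,0],"hand":-1},{"turn":[0,0,0],"delta_pos":[1,0.2,0],"hand":-1},{"turn":[0,0,0],"delta_pos":[1,0.2,0],"hand":-1},{"turn":[0,0,0],"delta_pos":[1,0.2,0],"hand":-1},{"turn":[0,0,0],"delta_pos":[1,0.2,0],"hand":-1}]'
python3 -m pendant '[{"turn":[0,0,0],"delta_pos":[1,0.2,0],"hand":-1},{"turn":[0,0,0],"delta_pos":[1,0.2,0],"hand":-1},{"turn":[0,0,0],"delta_pos":[1,0.2,0],"hand":-1},{"turn":[0,0,0],"delta_pos":[1,0.2,0],"hand":-1},{"turn":[0,0,0],"delta_pos":[1,0.2,0],"hand":-1},{"turn":[0,0,0],"delta_pos":[1,0.2,0],"hand":-1},{"turn":[0,0,0],"delta_pos":[0.5,0.1,0],"hand":-1},{"turn":[0,0,0],"delta_pos":[0,0,0],"hand":-1}]'
python3 - <<'E'
from h import *
go([.488,-.221,.271],-94)
E
```

```text
time_s: 7.45
position: [0.5494, 0.0019, 0.2698]
tcp_rot: [-0.001, -0.682, 0.731, 0.001]
wrist_force: [0.3, -0.1, -2.6]
gripper_width: 0.0298
time_s: 8.25
position: [0.4959, -0.1915, 0.27]
tcp_rot: [-0.002, -0.679, 0.734, 0.001]
wrist_force: [0.5, 0.4, -3.6]
gripper_width: 0.0298
t 8.25 p [ 0.4959 -0.1915  0.27  ] xaz -94.4 zdir [-0.004 -0.002 -1.   ] w 0.0298 F [ 0.55  0.42 -3.58]
units [ 1.     0.187 -0.03 ] turn [ 0.035 -0.02  -0.066] q [ 0.32  0.38  0.01  1.69 -0.    1.08 -1.32]
```

```bash

python3 -m pendant '[{"turn":[0,0,0],"delta_pos":[0.5,0.1,0.4],"hand":-1},{"turn":[0,0,0],"delta_pos":[0.5,0.09,0.8],"hand":-1},{"turn":[0,0,0],"delta_pos":[0,0,0.9],"hand":-1},{"turn":[0,0,0],"delta_pos":[0,0,0.9],"hand":-1},{"turn":[0,0,0],"delta_pos":[0,0,0.6],"hand":-1},{"turn":[0,0,0],"delta_pos":[0,0,0.4],"hand":-1},{"turn":[0,0,0],"delta_pos":[0,0,0],"hand":-1},{"turn":[0,0,0],"delta_pos":[0,0,0],"hand":-1}]'
python3 - <<'E'
from h import *
go([.488,-.221,.129],-94)
cv2.imwrite('pics/side3.png',cams.camera('side'))
cv2.imwrite('pics/top3.png',cams.camera('top'))
E
```

```text
time_s: 9.05
position: [0.4917, -0.2164, 0.1516]
tcp_rot: [0.0, -0.682, 0.731, -0.0]
wrist_force: [0.2, -0.7, -3.2]
gripper_width: 0.0293
t 9.05 p [ 0.4917 -0.2164  0.1516] xaz -93.95 zdir [ 0.001  0.    -1.   ] w 0.0293 F [ 0.23 -0.72 -3.23]
units [0.163 0.113 0.752] turn [-0.008  0.001  0.009] q [ 0.37  0.52  0.01  1.84 -0.01  0.79 -1.26]
```

View pics/side3.png

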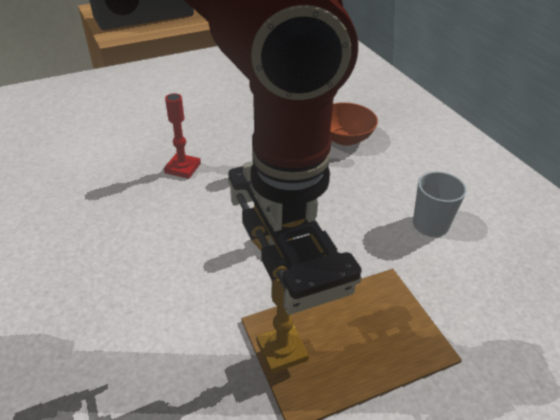

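View pics/top3.png

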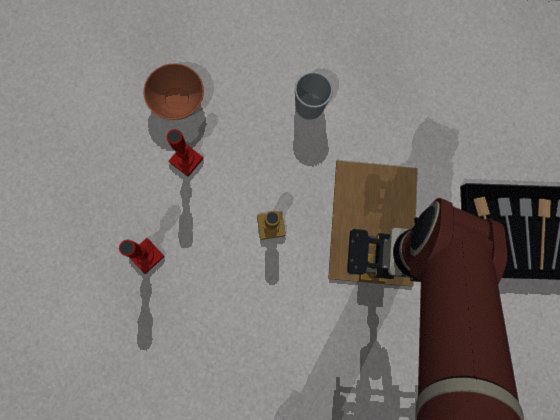

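The short stick is untouched at (271,222). The tall stick hangs upright over the near end of the sheet.

```bash

python3 -m pendant '[{"turn":[0,0,0],"delta_pos":[0.16,0.1,0.35],"hand":-1},{"turn":[0,0,0],"delta_pos":[0,0,0.25],"hand":-1},{"turn":[0,0,0],"delta_pos":[0,0,0],"hand":-1}]'
python3 -m pendant '[{"turn":[0,0,0],"delta_pos":[0,0,0.12],"hand":-1},{"turn":[0,0,0],"delta_pos":[0,0,0],"hand":-1},{"turn":[0,0,0],"delta_pos":[0,0,0],"hand":-1}]'
python3 - <<'E'
from h import *
go([.488,-.221,.129],-94)
E
```

```text
time_s: 9.45
position: [0.4865, -0.2212, 0.1319]
tcp_rot: [-0.001, -0.682, 0.732, 0.001]
wrist_force: [-0.7, 0.2, -3.3]
gripper_width: 0.0294
time_s: 9.75
position: [0.488, -0.2212, 0.1296]
tcp_rot: [0.0, -0.682, 0.731, 0.0]
wrist_force: [-0.3, -0.1, -3.1]
gripper_width: 0.0297
t 9.75 p [ 0.488  -0.2212  0.1296] xaz -93.98 zdir [ 0.  0. -1.] w 0.0297 F [-0.28 -0.1  -3.1 ]
units [-0.006  0.001  0.02 ] turn [-0.001  0.001  0.003] q [ 0.38  0.55  0.01  1.86 -0.01  0.73 -1.25]
```

```bash

python3 -m pendant '[{"turn":[0,0,0],"delta_pos":[0,0,0.08],"hand":-1},{"turn":[0,0,0],"delta_pos":[0,0,0],"hand":-1},{"turn":[0,0,0],"delta_pos":[0,0,0],"hand":-1}]' 12
python3 -m pendant '[{"turn":[0,0,0],"delta_pos":[0,0,0.06],"hand":-1},{"turn":[0,0,0],"delta_pos":[0,0,0],"hand":-1},{"turn":[0,0,0],"delta_pos":[0,0,0],"hand":-1}]' 12
```

```text
time_s: 10.05
position: [0.4887, -0.2217, 0.1288]
tcp_rot: [0.0, -0.682, 0.731, -0.001]
wrist_force: [-1.3, -0.3, 4.7]
gripper_width: 0.03
time_s: 10.35
position: [0.4895, -0.2218, 0.1284]
tcp_rot: [0.001, -0.682, 0.731, -0.002]
wrist_force: [-3.6, 1.1, 11.7]
gripper_width: 0.0298
```

```bash

python3 -m pendant '[{"turn":[0,0,0],"delta_pos":[0,-0.2,-0.02],"hand":-1},{"turn":[0,0,0],"delta_pos":[0,-0.2,-0.02],"hand":-1},{"turn":[0,0,0],"delta_pos":[0,-0.2,-0.02],"hand":-1},{"turn":[0,0,0],"delta_pos":[0,-0.2,-0.01],"hand":-1},{"turn":[0,0,0],"delta_pos":[0,0,0],"hand":-1}]' 
python3 - <<'E'
from h import *
go([.488,-.221,.129],-94)
cv2.imwrite('pics/side4.png',cams.camera('side'))
E
```

```text
time_s: 10.85
position: [0.5133, -0.2234, 0.1292]
tcp_rot: [0.001, -0.682, 0.731, -0.001]
wrist_force: [-1.8, -0.1, 7.0]
gripper_width: 0.0299
t 10.85 p [ 0.5133 -0.2234  0.1292] xaz -93.97 zdir [ 0.003 -0.001 -1.   ] w 0.0299 F [-1.76 -0.07  6.97]
units [-0.02   0.847  0.003] turn [-0.03  -0.01   0.005] q [ 0.37  0.58  0.01  1.8  -0.01  0.76 -1.26]
```

View pics/side4.png

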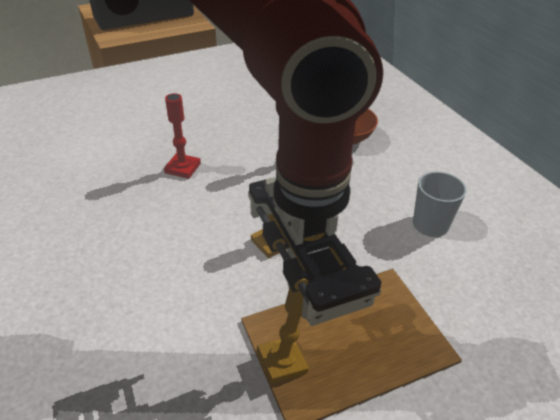

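```bash

python3 -m pendant '[{"turn":[0,0,0],"delta_pos":[0,-0.2,0],"hand":-1},{"turn":[0,0,0],"delta_pos":[0,-0.2,0.01],"hand":-1},{"turn":[0,0,0],"delta_pos":[0,-0.2,0.02],"hand":-1},{"turn":[0,0,0],"delta_pos":[0,-0.2,0.03],"hand":-1},{"turn":[0,0,0],"delta_pos":[0,-0.2,0.04],"hand":-1},{"turn":[0,0,0],"delta_pos":[0,-0.2,0.05],"hand":-1},{"turn":[0,0,0],"delta_pos":[0,-0.2,0.06],"hand":-1},{"turn":[0,0,0],"delta_pos":[0,0,0],"hand":-1}]' 
python3 - <<'E'
from h import *
go([.488,-.221,.129],-94)
cv2.imwrite('pics/side5.png',cams.camera('side'))
E
```

```text
time_s: 11.7
position: [0.5568, -0.2262, 0.1226]
tcp_rot: [0.002, -0.682, 0.731, -0.003]
wrist_force: [1.3, 0.4, 6.6]
gripper_width: 0.0295
t 11.7 p [ 0.5568 -0.2262  0.1226] xaz -93.94 zdir [ 0.006 -0.002 -1.   ] w 0.0295 F [1.34 0.44 6.62]
units [-0.017  2.297 -0.229] turn [-0.059 -0.011  0.01 ] q [ 0.34  0.64  0.01  1.69 -0.01  0.81 -1.28]
```

View pics/side5.png

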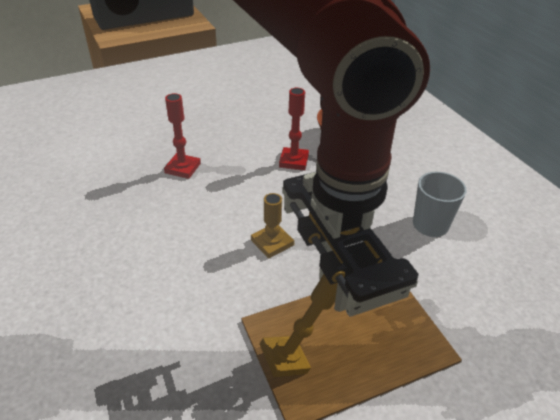

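```bash

python3 -m pendant '[{"turn":[0,0,0],"delta_pos":[0,-0.19,0.07],"hand":-1},{"turn":[0,0,0],"delta_pos":[0,-0.19,0.08],"hand":-1},{"turn":[0,0,0],"delta_pos":[0,-0.19,0.09],"hand":-1},{"turn":[0,0,0],"delta_pos":[0,-0.18,0.1],"hand":-1},{"turn":[0,0,0],"delta_pos":[0,-0.18,0.11],"hand":-1},{"turn":[0,0,0],"delta_pos":[0,-0.17,0.12],"hand":-1},{"turn":[0,0,0],"delta_pos":[0,-0.17,0.12],"hand":-1},{"turn":[0,0,0],"delta_pos":[0,0,0],"hand":-1}]' 
python3 - <<'E'
from h import *
go([.488,-.221,.129],-94)
cv2.imwrite('pics/side6.png',cams.camera('side'))
E
```

```text
time_s: 12.55
position: [0.5973, -0.229, 0.1029]
tcp_rot: [0.004, -0.682, 0.731, -0.005]
wrist_force: [4.3, -0.1, 7.5]
gripper_width: 0.0299
t 12.55 p [ 0.5973 -0.229   0.1029] xaz -93.92 zdir [ 0.012 -0.003 -1.   ] w 0.0299 F [ 4.33 -0.1   7.46]
units [-0.015  3.642 -0.913] turn [-0.116 -0.017  0.013] q [ 0.33  0.71  0.01  1.6  -0.01  0.82 -1.3 ]
```

View pics/side6.png

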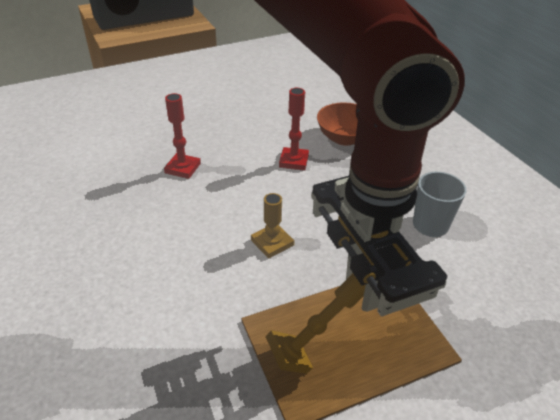

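```bash

python3 -m pendant '[{"turn":[0,0,0],"delta_pos":[0,-0.17,0.13],"hand":-1},{"turn":[0,0,0],"delta_pos":[0,-0.16,0.14],"hand":-1},{"turn":[0,0,0],"delta_pos":[0,-0.16,0.15],"hand":-1},{"turn":[0,0,0],"delta_pos":[0,-0.15,0.16],"hand":-1},{"turn":[0,0,0],"delta_pos":[0,-0.15,0.165],"hand":-1},{"turn":[0,0,0],"delta_pos":[0,-0.14,0.17],"hand":-1},{"turn":[0,0,0],"delta_pos":[0,-0.13,0.175],"hand":-1},{"turn":[0,0,0],"delta_pos":[0,0,0],"hand":-1}]' 
python3 - <<'E'
from h import *
go([.488,-.221,.129],-94)
cv2.imwrite('pics/side7.png',cams.camera('side'))
E
```

```text
time_s: 13.4
position: [0.6233, -0.2304, 0.0666]
tcp_rot: [-0.0, -0.682, 0.731, 0.001]
wrist_force: [2.8, -0.6, 1.6]
gripper_width: 0.0296
t 13.4 p [ 0.6233 -0.2304  0.0666] xaz -93.97 zdir [-0.001  0.001 -1.   ] w 0.0296 F [ 2.85 -0.62  1.56]
units [-3.000e-03  4.522e+00 -2.075e+00] turn [0.014 0.004 0.006] q [ 0.31  0.8   0.01  1.53 -0.01  0.82 -1.31]
```

View pics/side7.png

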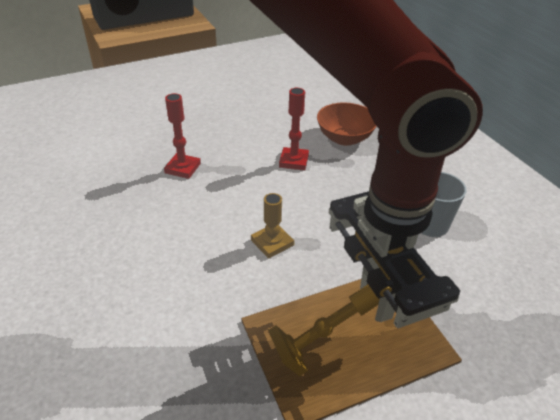

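```bash

python3 -m pendant '[{"turn":[0,0,0],"delta_pos":[0,-0.13,0.17],"hand":-1},{"turn":[0,0,0],"delta_pos":[0,-0.13,0.18],"hand":-1},{"turn":[0,0,0],"delta_pos":[0,-0.12,0.18],"hand":-1},{"turn":[0,0,0],"delta_pos":[0,-0.1,0.18],"hand":-1},{"turn":[0,0,0],"delta_pos":[0,0,0],"hand":-1},{"turn":[0,0,0],"delta_pos":[0,0,0],"hand":-1}]' 
python3 - <<'E'
from h import *
go([.488,-.221,.129],-94)
cv2.imwrite('pics/side8.png',cams.camera('side'))
cv2.imwrite('pics/top8.png',cams.camera('top'))
E
```

```text
time_s: 14.05
position: [0.6366, -0.2316, 0.0456]
tcp_rot: [-0.001, -0.682, 0.731, 0.001]
wrist_force: [-0.1, -0.4, -0.5]
gripper_width: 0.0298
t 14.05 p [ 0.6366 -0.2316  0.0456] xaz -94.0 zdir [-0.003  0.001 -1.   ] w 0.0298 F [-0.1  -0.41 -0.51]
units [-0.007  4.974 -2.766] turn [ 0.03   0.005 -0.001] q [ 0.31  0.84  0.01  1.5  -0.01  0.81 -1.31]
```

View pics/side8.png

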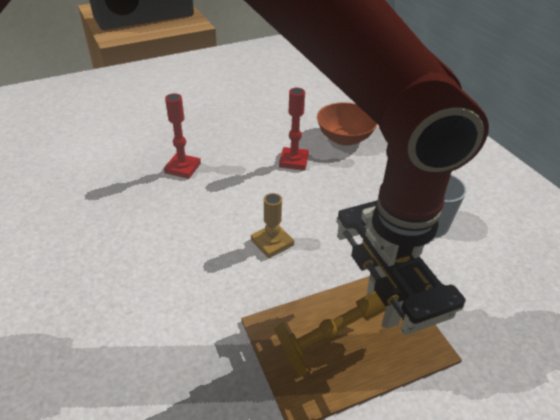

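View pics/top8.png

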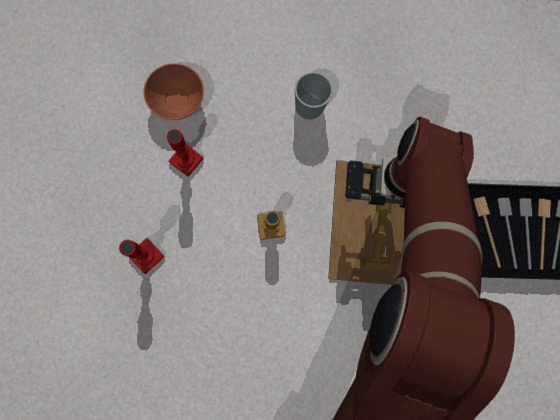

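```bash

python3 -m pendant '[{"turn":[0,0,0],"delta_pos":[0,-0.12,0.07],"hand":-1},{"turn":[0,0,0],"delta_pos":[0,-0.12,0.06],"hand":-1},{"turn":[0,0,0],"delta_pos":[0,-0.12,0.06],"hand":-1},{"turn":[0,0,0],"delta_pos":[0,-0.12,0.05],"hand":-1},{"turn":[0,0,0],"delta_pos":[0,-0.06,0.05],"hand":-1},{"turn":[0,0,0],"delta_pos":[0,0,0.03],"hand":-1},{"turn":[0,0,0],"delta_pos":[0,0,0],"hand":-1},{"turn":[0,0,0],"delta_pos":[0,0,0],"hand":-1}]' 
python3 - <<'E'
from h import *
go([.488,-.221,.129],-94)
cv2.imwrite('pics/side9.png',cv2.resize(cams.camera('side')[250:420,220:480],None,fx=3,fy=3,interpolation=2))
E
```

```text
time_s: 14.95
position: [0.6546, -0.2329, 0.0373]
tcp_rot: [0.0, -0.682, 0.731, -0.001]
wrist_force: [0.8, -0.1, -1.0]
gripper_width: 0.0297
t 14.95 p [ 0.6546 -0.2329  0.0373] xaz -93.99 zdir [ 0.001 -0.    -1.   ] w 0.0297 F [ 0.78 -0.1  -1.04]
units [-0.009  5.563 -3.066] turn [-0.014 -0.001  0.001] q [ 0.3   0.87  0.01  1.45 -0.01  0.82 -1.32]
```

View pics/side9.png

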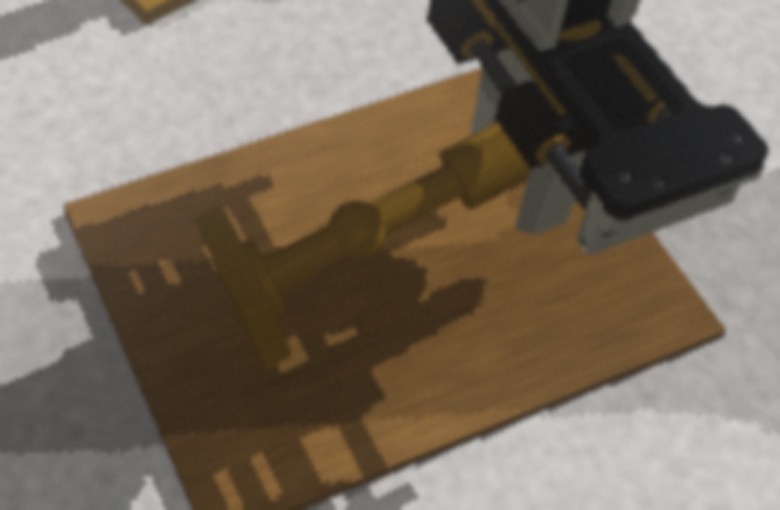

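```bash

python3 -m pendant '[{"turn":[0,0,0],"delta_pos":[0,0,0.08],"hand":-1},{"turn":[0,0,0],"delta_pos":[0,0,0.08],"hand":-1},{"turn":[0,0,0],"delta_pos":[0,0,0.06],"hand":-1},{"turn":[0,0,0],"delta_pos":[0,0,0],"hand":-1},{"turn":[0,0,0],"delta_pos":[0,0,0],"hand":-1}]' 
python3 - <<'E'
from h import *
go([.488,-.221,.129],-94)
cv2.imwrite('pics/side10.png',cv2.resize(cams.camera('side')[250:420,220:480],None,fx=3,fy=3,interpolation=2))
E
```

```text
time_s: 15.5
position: [0.6542, -0.2329, 0.0303]
tcp_rot: [0.0, -0.682, 0.731, -0.0]
wrist_force: [2.8, 0.1, 0.1]
gripper_width: 0.0295
t 15.5 p [ 0.6542 -0.2329  0.0303] xaz -93.99 zdir [ 0. -0. -1.] w 0.0295 F [2.8  0.08 0.14]
units [-0.01   5.553 -3.292] turn [-0.004  0.     0.001] q [ 0.3   0.88  0.01  1.45 -0.01  0.81 -1.32]
```

View pics/side10.png

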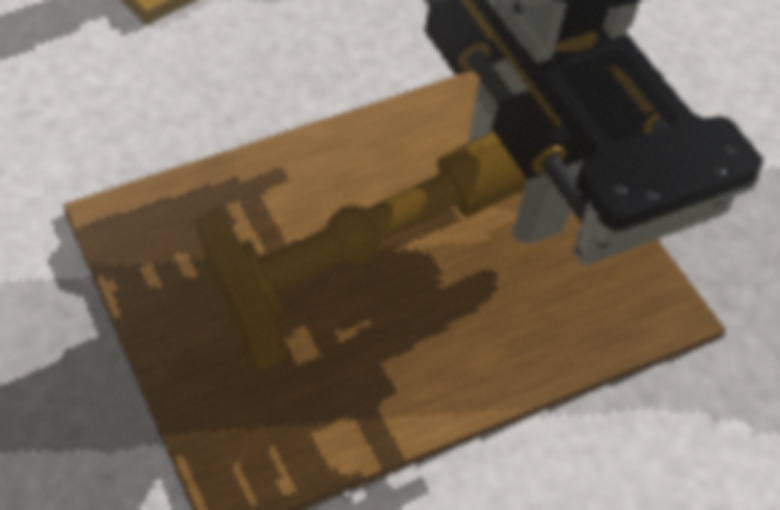

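```bash
python3 - <<'E'
from h import *
e=np.array([.9976,-.07])
for p,z in [((250,365),.008),((277,362),.008)]:
  q=atz('side',p[0]/3+219.7,p[1]/3+249.7,z)[:2]-[.593,-.228]; print(q@e, q@[.07,.9976])
q=np.array([.6542,-.2329])-[.593,-.228];print(q@e,q@[.07,.9976])
E
```

```text
-0.0816755258671859 -0.02397994401029673
-0.06976783170947454 -0.027074624179351865
0.06139612000000003 -0.0006042399999999848
```

```bash

python3 -m pendant '[{"turn":[0,0,0],"delta_pos":[0,0.0,0.1],"hand":-1},{"turn":[0,0,0],"delta_pos":[0,0,0.1],"hand":-1},{"turn":[0,0,0],"delta_pos":[0,0,0.1],"hand":-1},{"turn":[0,0,0],"delta_pos":[0,0,0.1],"hand":-1},{"turn":[0,0,0],"delta_pos":[0,0,0.1],"hand":-1},{"turn":[0,0,0],"delta_pos":[0,0,0],"hand":-1},{"turn":[0,0,0],"delta_pos":[0,0,0],"hand":-1}]' 
python3 - <<'E'
from h import *
go([.488,-.221,.129],-94)
cv2.imwrite('pics/side11.png',cv2.resize(cams.camera('side')[250:420,220:480],None,fx=3,fy=3,interpolation=2))
E
```

```text
time_s: 16.25
position: [0.6532, -0.2328, 0.0148]
tcp_rot: [-0.001, -0.682, 0.731, 0.001]
wrist_force: [1.1, 0.7, -0.9]
gripper_width: 0.0295
t 16.25 p [ 0.6532 -0.2328  0.0148] xaz -94.0 zdir [-0.002  0.    -1.   ] w 0.0295 F [ 1.09  0.67 -0.86]
units [-0.009  5.527 -3.796] turn [ 0.018  0.003 -0.   ] q [ 0.3   0.9   0.01  1.46 -0.01  0.78 -1.32]
```

View pics/side11.png

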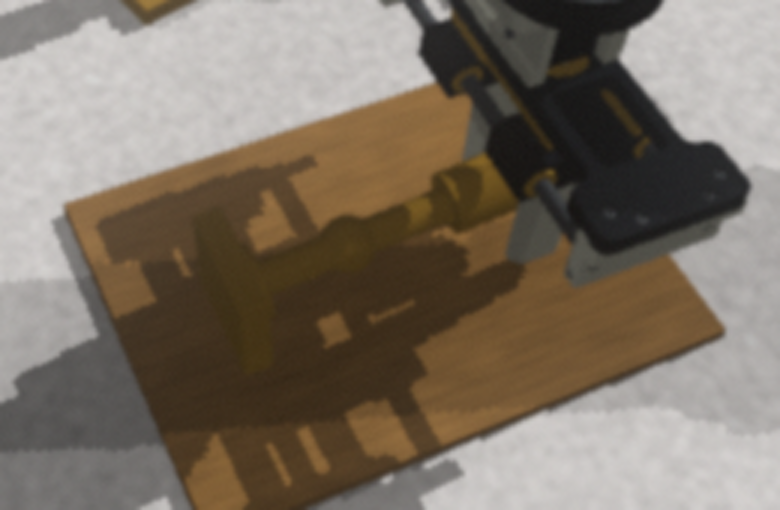

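```bash

python3 -m pendant '[{"turn":[0,0,0],"delta_pos":[0,0,0],"hand":0},{"turn":[0,0,0],"delta_pos":[0,0,0],"hand":0},{"turn":[0,0,0],"delta_pos":[0,0,0],"hand":0},{"turn":[0,0,0],"delta_pos":[0,0,0],"hand":0.5},{"turn":[0,0,0],"delta_pos":[0,0,0],"hand":0.5},{"turn":[0,0,0],"delta_pos":[0,0,0],"hand":0.5}]'
python3 -m pendant '[{"turn":[0,0,0],"delta_pos":[0,0,-0.4],"hand":0.5},{"turn":[0,0,0],"delta_pos":[0,0,-0.8],"hand":0.5},{"turn":[0,0,0],"delta_pos":[0,0,-1],"hand":0.5},{"turn":[0,0,0],"delta_pos":[0,0,-1],"hand":0.5},{"turn":[0,0,0],"delta_pos":[0,0,-1],"hand":0.5},{"turn":[0,0,0],"delta_pos":[0,0,-1],"hand":0.5},{"turn":[0,0,0],"delta_pos":[0,0,0],"hand":0.5},{"turn":[0,0,0],"delta_pos":[0,0,0],"hand":0.5}]'
python3 - <<'E'
from h import *
go([.488,-.221,.129],-94)
i=cams.camera('side');cv2.imwrite('pics/side12.png',i)
cv2.imwrite('pics/side12z.png',cv2.resize(i[250:420,220:480],None,fx=3,fy=3,interpolation=2))
i=cams.camera('top');cv2.imwrite('pics/top12.png',i)
E
```

```text
time_s: 16.9
position: [0.6539, -0.2329, 0.0153]
tcp_rot: [0.0, -0.682, 0.731, 0.0]
wrist_force: [0.5, 0.6, 0.4]
gripper_width: 0.066
time_s: 17.7
position: [0.6543, -0.233, 0.1727]
tcp_rot: [0.001, -0.682, 0.731, -0.001]
wrist_force: [-0.4, 0.6, -0.2]
gripper_width: 0.0695
t 17.7 p [ 0.6543 -0.233   0.1727] xaz -94.0 zdir [ 0.002 -0.001 -1.   ] w 0.0695 F [-0.43  0.56 -0.17]
units [-0.013  5.559  1.444] turn [-0.02  -0.004  0.   ] q [ 0.3   0.73  0.02  1.34 -0.01  1.08 -1.32]
```

View pics/side12z.png

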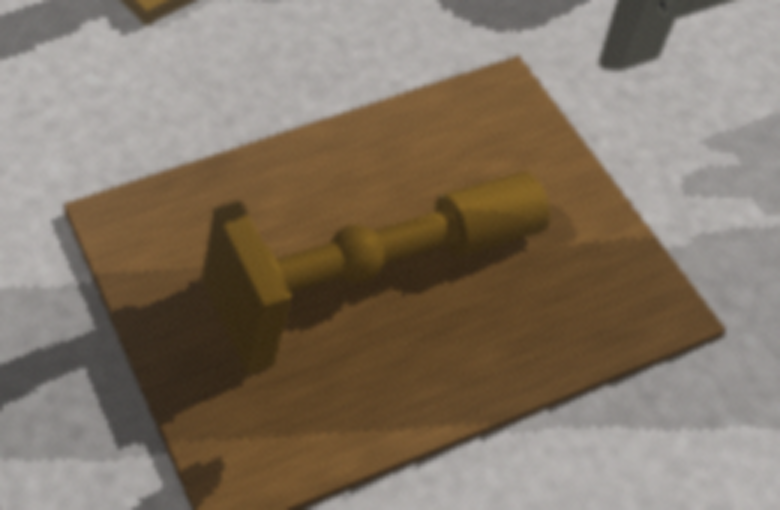

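View pics/top12.png

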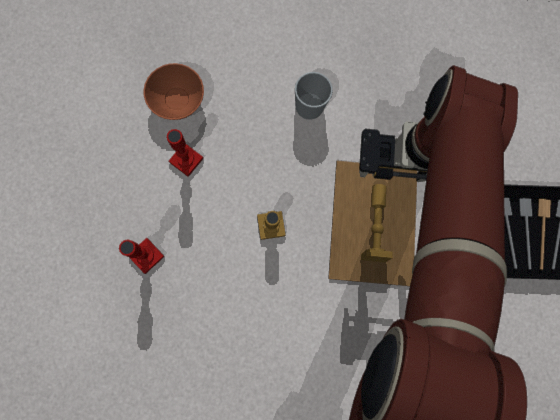

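```bash
python3 - <<'E'
from h import *
e=np.array([.9976,-.07]);g=np.array([.07,.9976])
def f(c,u,v,z):
  q=atz(c,u,v,z)[:2]-[.593,-.228]; return (q@e*1000).round(1),(q@g*1000).round(1)
print('tip',f('side',547/3+219.7,203/3+249.7,.024),f('top',380,182,.035))
print('base front top L',f('side',227/3+219.7,220/3+249.7,.058),'R',f('side',290/3+219.7,297/3+249.7,.058))
print('foot bottom edge R',f('side',250/3+219.7,370/3+249.7,.008))
print('foot top',f('top',379,261,.06))
print('ball',f('side',360/3+219.7,250/3+249.7,.030),f('top',377,229,.04))
cams.camera('top');print([(b['confidence'],b['location']) for b in cams.boxes_of('short_candlestick','top')])
E
```

```text
tip (np.float64(81.7), np.float64(-6.1)) (np.float64(82.6), np.float64(-1.2))
base front top L (np.float64(-76.3), np.float64(19.5)) R (np.float64(-66.8), np.float64(-26.5))
foot bottom edge R (np.float64(-82.7), np.float64(-26.2))
foot top (np.float64(-88.7), np.float64(-3.0))
ball (np.float64(-16.8), np.float64(-0.4)) (np.float64(-20.3), np.float64(0.4))
[(0.61, [0.5738, -0.0035, 0.0152])]
```

```bash
python3 -c "
from bench import r
print(r.hand_in())"
```

```text
the job is handed in; nothing more can be done
None
```

The tall brass candlestick is lying on its side in the middle of the cardboard, lengthwise, and I handed the job in at about 18 s of the 51 s allowed. The hand-in gives no verdict.

**How it went:** I pinched the candlestick by its socket and carried it over to the near end of the sheet. I pressed its foot on the cardboard with a net upward push of about 7–12 N at the wrist. Then I swung it down between the fingers, with the tool pointing straight down throughout. I let go only when it was almost flat, then raised the gripper clear.

**Last checks, from the side and top pictures:**
- **Position:** the socket tip is about 82 mm from the sheet's centre along its length, and the foot about 83–89 mm the other way. That puts the middle within about 5 mm of the sheet's centre.
- **Alignment:** its length is within about 3° of the sheet's length. It rests on its base edge and socket.
- **Short candlestick:** it stands where it was. The network's position for it shifted by about 5 mm between readings, roughly its usual error, and the two pictures show it in the same place.
- **Robot:** the gripper is open and well clear, with the tool tip at 0.17 m.

**Disagreements and limits:**
- **Foot slip:** around 65–70° of lean the geometry suggested the foot had slid back by up to 10 mm. I made it up by drawing the candlestick forward while its foot was still on the sheet.
- **Intermediate steps:** I judged lean and contact from the pictures, tool height and wrist force. I had no direct reading of the contact forces being scored.

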